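Slide a culture dish past a spring pin on a viewing bench

ROBOT

A 6-joint arm with a two-finger parallel gripper is mounted at the origin on the work surface. World frame = base frame: x ahead of the robot, y to its left, z up, the work surface at z = 0. Lengths are in m, angles in rad, forces in N, time in s.
With the tool pointing down it reaches from about 0.325 to 0.775 m from the base axis. Payload 5.5 kg.
Tool frame: the origin (TCP) lies between the finger pads; the fingertips stand 25 mm ahead of it and the grasp point (between the pads) lies 6 mm ahead of it; y points along the fingers, z is the direction in which the jaws open and shut, and the axes are right-handed (so a half turn about y gives the same grasp; the last joint's range is limited). The gripper opens to 88 mm and grips with 3 to 60 N. Pads are 20 mm wide; open, the fingers measure 115 mm over their backs; the gripper's body (75 mm by 178 mm) begins 61 mm behind the grasp point.
Start: joints at [1.083, 0.091, 1.231, -0, 1.82, -0.057], TCP at [0.251, 0.545, 0.248] pointing down, gripper open.
Joint ranges: [-2.87, 2.87], [-0.86, 2.18], [0.17, 2.46], [-1.51, 4.65], [0.06, 2.69], [-2.65, 2.65]. Speed limits (rad/s): [2.57, 2.57, 3.01, 3.14, 3.14, 3.14].

INTERFACE

Orientations are given as a unit quaternion [w, x, y, z].
In Python, from cell import * gives the robot as it stands.
- The arm moves only by the shell command python3 -m handwheel 'ROWS' [OPENING]. ROWS is JSON, a list of rows, each a list of 4 numbers: the shift along the world's x, y, z in m, then the turn about the world's z in rad. A call has 1 to 20 rows; each row is the pose to reach, as a shift and turn from the pose commanded when the call began; what a row does not reach only later rows make up. A row lasts 1/12 s, in which the tool goes at most 41.7 mm and 7.16 degrees, less where a joint would pass 70% of its speed; a pose out of reach is approached as far as the arm can. A call with a gripper value outside its range is refused whole. OPENING is the gripper's target within -1 to 1 (shut at 1, half-way at 0, fully open at -1), set as the call begins (- or left out, the last holds). The fingers move at their own pace and stop on an object; the grip force is fixed at half the most. Time passes only in rows, so rows that repeat a pose let the fingers close. It gives the time, the measured TCP pose, the force and the opening at its end, in the units of the state.
- state(): the state, without advancing time (a new reading comes with each control period).
- get_image(name): name is "scene" or "side" or "wrist"; returns a dict with "color" (480x640x3 uint8, red, green, blue), "mtx" (3x3 intrinsics, pixels), "distortion" ([k1, k2, p1, p2, k3] as OpenCV has them; the pictures are not rectified), "camera_from_world" (4x4, takes a point from world to camera coordinates). Camera axes: x right, y up, looking along -z (the intrinsics and any distortion apply to the point x, -y, -z); pixel columns grow to the right and rows downward; lengths in m; the calibration is good to about 2 mm. A picture is of the moment at which its call begins. There is no depth.
- finish_job(): hands the job in, once; it reports no verdict.
The state is a dict: "t": time; "q": joint angles; "joint_velocities": joint speeds; "tau": joint torques, N m; "tool_pos": TCP position; "tcp_rot": TCP orientation; "wrist_force": force on the tool from outside, world axes, zero at the start; "wrist_torque": the same for the moment, N m; "finger_gap": finger opening in m.
Only numpy, scipy, OpenCV 4.12 (cv2) and the standard library are available. Lean on these libraries where they do the work, as an engineer would, in place of code of your own. Each camera call takes 0.05 s, during which the arm holds its last target. There are 200 camera calls.

TASK

Push the red release bar of the viewing bench down with a fingertip and keep it down, so that the red pin sinks out of the way, while you push the blue dish carriage by its yellow tab over the pin and fully home against the dark end stop, over the lit window. Then let go of the bar so that the pin springs fully up behind the carriage and locks it in. Nothing needs gripping and nothing may be lifted: the culture dish rides along in its seat on the carriage, and the glassware and other things standing about stay where they are.

Things in the scene. Friction and masses are not known exactly. Their poses are not given: they have to be found in the camera images.
- bench: Fixed white viewing bench, slab 210 (x) by 400 (y) by 20 mm high. Origin on the table (z = 0) directly below the pin; slab spans x -100 to 110, y -235 to 165 mm. +y: the way the carriage slides to the lit window and dark end stop; its -x side, with the red bar, faces the robot. A small camera stands at x 93, y 142, about 115 mm high. Turned up to 0.35 rad.
- release_bar (a point): Centre of the top face of the red release bar, 40 mm wide (bench x) by 220 mm long (bench y), at bench x -75, y -90 mm, 38 mm above the table when up. One piece with the red pin; goes straight down without tilting wherever it is pressed. A finger can slide along it while pressing.
- plunger (a joint): How far release bar and pin are pressed down, m: 0 = fully up, 0.014 = on a hard stop. Spring: about 3 N to start, 6.5 N at the bottom; springs back when let go. From 0.009 on, the pin lies below the carriage's underside; with less it blocks the carriage.
- pin_top (a point): Centre of the top of the red pin, 12 by 12 mm, 35 mm above the table when up, in the carriage's way; at bench x 0, y 0.
- carriage (a joint): How far the blue carriage has slid along bench +y, m. Starts at 0; meets the raised pin at 0.049; from there to 0.151 it covers the pin and stops it from rising; past 0.151 the pin can spring up behind it; 0.160 = home, against the end stop. Captive on its rail, slides with about 2 N and stays where it is left.
- carriage_seat (a point): Centre of the top face of the carriage plate, 36 mm above the table, where the dish sits. Plate 100 (bench x) by 90 (bench y) by 10 mm, its underside 26 mm above the table, with a 5 mm high rim 64 mm square inside round the dish.
- push_tab (a point): Centre of the pushing face (looks to bench -y) of the carriage's yellow tab, an upright plate over the bar, 40 mm wide (bench x), 6 mm thick, from 42 to 68 mm above the table. A finger standing on the bar behind it pushes it along bench +y. Point at bench x -75 mm, y -145 mm + joint value, 55 mm above the table.
- dish: Closed pale greyish round culture dish with light dots, 60 mm across, 14 mm high, about 50 g, loose in the carriage's seat. Origin: centre of its underside.
- spare_dish: Bystander: another pale round culture dish, 60 mm across, on the table on the far side of the bench. Origin: underside.
- stain_bottle: Bystander: amber bottle 36 mm across, 70 mm tall, beyond the bench. Origin: underside.
- vial: Bystander: small green capped vial, 22 mm across, 45 mm tall, standing on the bench slab beyond the end stop. Origin: underside.
- beaker: Bystander: clear plastic beaker with a pipette in it, 80 mm across, 140 mm tall with pipette, on the table off the bench's -y end. Origin: underside.
- slide_box: Bystander: green slide box 85 by 60 by 35 mm, on the table left of the bench. Origin: underside.
- globe: Bystander: small blue globe on a stand, 70 mm across, 105 mm tall, left of the bench. Origin: underside.
Mind the look-alikes: they are no part of the job. What is shaped like the dish but orange or purple is not meant.

How it is judged:
On the way, in this order (a step that is already met when the one before it is completed fails the run):
1. the bar is held down, the carriage not yet over the pin (value of joint plunger above 0.0085 m and value of joint carriage below 0.052 m and contact force between the fingers and plunger above 0.5 N), for 0.05 s.
2. the carriage is slid over the pin with the bar held down (value of joint carriage between 0.054 and 0.151 m and contact force between the fingers and plunger above 0.5 N), for 0.05 s.
At the end, for the whole second after the job is handed in: The carriage is home (joint value above 0.154 of 0.160), the pin is up behind it (pressed less than 2 mm), and the dish rests flat in its seat, within 8 mm of the seat's centre (value of joint carriage above 0.154 m and value of joint plunger below 0.002 m and z of dish in the frame of carriage_seat below 0.004 m and horizontal distance between dish and carriage_seat below 0.008 m and angle between dish's own z axis and vertical below 0.08 rad and linear speed of dish below 0.01 m/s); the robot touches nothing.
It fails at once if the dish was lifted or carried (more than 12 mm above its seat), tipped, or knocked out of its seat (z of dish in the frame of carriage_seat above 0.012 m or horizontal distance between dish and carriage_seat above 0.015 m or angle between dish's own z axis and vertical above 0.3 rad).
It fails at once if a bystander was moved by more than 20 mm or tipped (distance of any of spare_dish, stain_bottle, vial, beaker, slide_box, globe from where it was at the start of the episode above 0.02 m or angle between any of spare_dish, stain_bottle, vial, beaker, slide_box, globe's own z axis and vertical above 0.3 rad).
It also fails if it takes over 38 s, if anything falls off the work surface, if the arm or the gripper's body presses on something with over 40 N, if the wrist force passes 120 N, or if a joint passes its speed limit or range.

## Working session

There is one attempt and no reset: what is moved stays moved. The work goes in short steps, Python scripts to look and compute and a shell command to move; the robot and the scene stay as the last step left them, time stands still between calls to the robot, and variables do not carry over. Pictures are saved under pics/ and viewed, about 8 in all and at most 12, crops included, and the job is handed in when it is done.

```bash
ls; mkdir -p pics
python3 - <<'E'
from cell import *
import cv2
s=state();print(s)
for n in("scene","side"):
    d=get_image(n);cv2.imwrite(f"pics/{n}0.png",d["color"][...,::-1]);print(n,d["mtx"],d["distortion"],d["camera_from_world"])
E
```

```text
pics
{'t': 0.0, 'q': array([ 1.08328503e+00,  9.18494551e-02,  1.23184359e+00, -1.47223861e-05,
        1.81977392e+00, -5.67246448e-02]), 'joint_velocities': array([ 7.87134562e-04, -9.93707707e-05,  6.28115110e-04, -3.83300815e-04,
       -1.27724573e-03,  3.17274562e-04]), 'tau': array([-1.24033988e-05, -4.46454477e+01, -4.06444931e+01,  6.95607229e-02,
        2.93239590e-02, -1.49102229e-04]), 'tool_pos': array([0.25046196, 0.54496859, 0.24653634]), 'tcp_rot': array([-0.69012703,  0.69140631, -0.15130555,  0.15095906]), 'wrist_force': array([-1.28330604,  0.26978085,  0.32589882]), 'wrist_torque': array([ 0.01378227, -0.01480081,  0.00875815]), 'finger_gap': 0.0878121257309811}
scene [[470.67304064   0.         319.02766334]
 [  0.         470.67304064 235.37241457]
 [  0.           0.           1.        ]] [-0.07060976  0.          0.          0.          0.        ] [[ 0.77240922  0.63507661 -0.00785425 -0.47098212]
 [-0.50667033  0.62359824  0.59532378  0.24684063]
 [ 0.38297411 -0.45585407  0.80344751 -1.15447573]
 [ 0.          0.          0.          1.        ]]
side [[543.612638     0.         314.96719999]
 [  0.         543.612638   239.14338239]
 [  0.           0.           1.        ]] [-0.05264626  0.          0.          0.          0.        ] [[-0.9844337  -0.17546136 -0.01017834  0.60730777]
 [ 0.11300581 -0.67625181  0.72795136 -0.08896357]
 [-0.13461046  0.71546964  0.68555322 -0.97801409]
 [ 0.          0.          0.          1.        ]]
```

View pics/scene0.png

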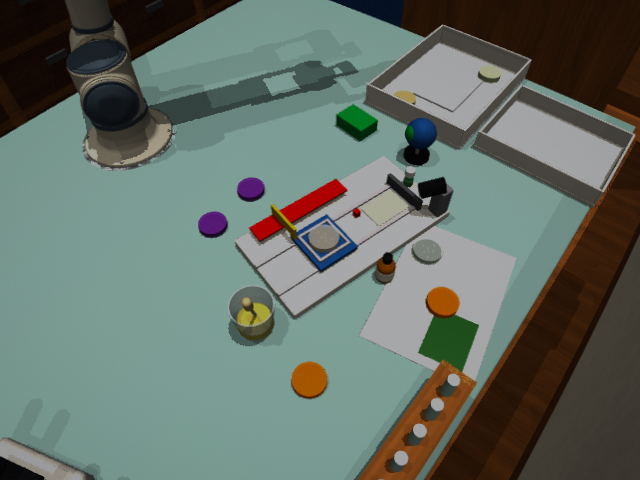

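View pics/side0.png

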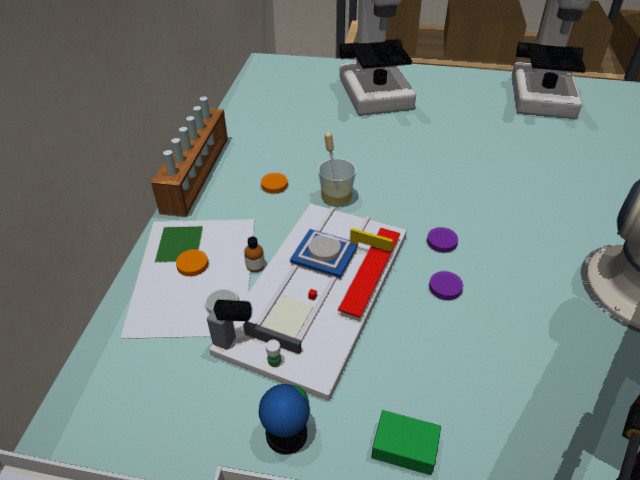

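The scene view shows the red bar from about (255,230) to (345,188), the yellow tab at (285,220), the pin at (357,212), and the beaker at (252,312). The side view shows the bar from (385,235) to (352,310), the tab at (371,240), and the pin at (312,294). Next I measure them by ray casting.

```bash
cat > h.py <<'E'
import numpy as np, cv2
def ray(d,px,z):
    px=np.asarray(px,float).reshape(-1,1,2)
    n=cv2.undistortPoints(px,d["mtx"],np.array(d["distortion"])).reshape(-1,2)
    T=d["camera_from_world"];R=T[:3,:3];c=-R.T@T[:3,3]
    v=np.c_[n[:,0],-n[:,1],-np.ones(len(n))]@R
    return c+v*((z-c[2])/v[:,2])[:,None]
def proj(d,P):
    T=d["camera_from_world"];p=np.asarray(P,float).reshape(-1,3)@T[:3,:3].T+T[:3,3]
    return cv2.projectPoints(p*[1,-1,-1],np.zeros(3),np.zeros(3),d["mtx"],np.array(d["distortion"]))[0].reshape(-1,2)
def mask(img,col):
    h=cv2.cvtColor(img,cv2.COLOR_RGB2HSV)
    if col=="red": m=cv2.inRange(h,(0,200,90),(4,255,255))|cv2.inRange(h,(175,200,90),(180,255,255))
    if col=="yellow": m=cv2.inRange(h,(22,180,90),(32,255,255))
    return m
def blobs(m,a=15):
    c,_=cv2.findContours(m,cv2.RETR_EXTERNAL,cv2.CHAIN_APPROX_NONE)
    return sorted([x for x in c if cv2.contourArea(x)>=a],key=cv2.contourArea,reverse=True)
E
python3 - <<'E'
from cell import *
from h import *
for n in("scene","side"):
    d=get_image(n)
    for col,z in(("red",.038),("yellow",.055)):
        for c in blobs(mask(d["color"],col)):
            P=ray(d,c,z)[:,:2].astype(np.float32)
            r=cv2.minAreaRect(P*1000);print(n,col,c.reshape(-1,2).mean(0).round(),cv2.contourArea(c),np.round(r[0],1),np.round(r[1],1),round(r[2],1))
            if cv2.contourArea(c)>300:print(np.round(cv2.boxPoints(r)).tolist())
E
```

```text
scene red [313. 200.] 919.5 [511.8 102.4] [143.9  38.8] 76.3
[[476.0, 37.0], [514.0, 28.0], [548.0, 168.0], [510.0, 177.0]]
scene red [265. 227.] 399.5 [483.7 -12.9] [55.7 38.8] 76.3
[[458.0, -35.0], [496.0, -45.0], [509.0, 10.0], [471.0, 19.0]]
scene red [356. 211.] 15.0 [597.7 134. ] [ 8.2 11.5] 75.4
scene yellow [283. 217.] 71.0 [502.4  18.8] [ 6.  80.6] 76.5
scene yellow [253. 319.] 48.0 [ 610.7 -176.7] [23.8 17.5] 57.2
scene yellow [240. 316.] 22.5 [ 590.1 -187.1] [ 6.4 24.7] 29.4
side red [365. 281.] 1453.5 [509.1  97.8] [164.3  38.6] 76.4
[[471.0, 22.0], [508.0, 13.0], [547.0, 173.0], [510.0, 182.0]]
side red [389. 236.] 126.0 [482.2 -14. ] [44.1 37.8] 75.7
side red [312. 294.] 31.5 [596.3 147.1] [21.  10.5] 85.9
side yellow [370. 239.] 413.0 [511.3  12. ] [35.3 80.7] 82.2
[[469.0, 0.0], [549.0, -11.0], [554.0, 24.0], [474.0, 35.0]]
```

Run:
```python
from cell import *
from h import *
from scipy.spatial.transform import Rotation as R
s=state();q=s["tcp_rot"];M=R.from_quat(np.r_[q[1:],q[0]]).as_matrix();print(M.round(3))
z=M[:,2];print("jaw yaw deg",np.degrees(np.arctan2(z[1],z[0])),s["tool_pos"])
e=np.array([np.cos(np.radians(76.3)),np.sin(np.radians(76.3))]);c=np.array([.503,.0675])
for k in(-.075,.09):print(k,c+k*e)
for n,px in(("scene",[(252,332),(416,158)]),("side",[(337,198),(287,440)])):
    d=get_image(n);print(n,ray(d,px,.0).round(3).tolist())
```

```text
[[ 0.909 -0.001  0.418]
 [-0.418 -0.001  0.909]
 [-0.    -1.    -0.001]]
jaw yaw deg 65.31566860744758 [0.25051545 0.54504165 0.2469394 ]
-0.075 [ 0.48523714 -0.00536618]
0.09 [0.52431543 0.15493942]
scene [[0.604, -0.183, 0.0], [0.594, 0.378, 0.0]]
side [[0.598, -0.163, -0.0], [0.588, 0.394, 0.0]]
```

```bash
python3 -m handwheel '[[0.006,-0.014,0,0.02],[0.02,-0.047,0,0.04],[0.035,-0.083,0,0.06],[0.05,-0.119,0,0.08],[0.065,-0.155,0,0.1],[0.08,-0.191,0,0.12],[0.095,-0.227,0,0.14],[0.11,-0.263,0,0.16],[0.125,-0.299,0,0.18],[0.14,-0.335,0,0.192],[0.155,-0.371,0,0.192],[0.17,-0.407,0,0.192],[0.185,-0.443,0,0.192],[0.2,-0.479,0,0.192],[0.213,-0.51,0,0.192],[0.223,-0.534,0,0.192],[0.23,-0.549,0,0.192],[0.2335,-0.557,0,0.192],[0.2335,-0.557,0,0.192],[0.2335,-0.557,0,0.192]]' 1
python3 -m handwheel '[[0,0,-0.02,0],[0,0,-0.05,0],[0,0,-0.08,0],[0,0,-0.105,0],[0,0,-0.125,0],[0,0,-0.14,0],[0,0,-0.15,0],[0,0,-0.156,0],[0,0,-0.156,0],[0,0,-0.156,0]]'
python3 - <<'E'
from cell import *
from h import *
print(state())
a=get_image("scene");b=get_image("side")
for d in(a,b):
    print(proj(d,[state()["tool_pos"]-[0,0,.025]]))
A=cv2.resize(a["color"][130:290,220:420],(400,320),interpolation=cv2.INTER_CUBIC);B=cv2.resize(b["color"][190:350,280:480],(400,320),interpolation=cv2.INTER_CUBIC)
cv2.imwrite("pics/p3.png",np.hstack([A,B])[...,::-1])
E
```

```text
t: 1.97
tool_pos: [0.4839, -0.0115, 0.2476]
tcp_rot: [0.702, -0.702, 0.085, -0.084]
wrist_force: [0.5, -0.1, 0.4]
finger_gap: 0.0004
t: 2.8
tool_pos: [0.4843, -0.0113, 0.0924]
tcp_rot: [0.702, -0.702, 0.084, -0.084]
wrist_force: [0.7, -0.5, 0.9]
finger_gap: 0.0007
{'t': 2.8, 'q': array([-9.37099246e-02, -1.99846453e-01,  1.78626448e+00,  6.77915940e-05,
        1.55423601e+00, -1.42647074e+00]), 'joint_velocities': array([-0.00715655, -0.0057652 , -0.01847316, -0.00051603,  0.0015856 ,
       -0.00286173]), 'tau': array([ 1.03452376e-01, -3.06122196e+01, -3.90010607e+01,  4.29638239e-03,
        5.80643700e-02,  3.82188460e-03]), 'tool_pos': array([ 0.48431771, -0.01134678,  0.09242777]), 'tcp_rot': array([ 0.70213676, -0.70207205,  0.08362895, -0.08429123]), 'wrist_force': array([ 0.69087337, -0.46544406,  0.86468315]), 'wrist_torque': array([ 0.03776279, -0.00244335, -0.01582313]), 'finger_gap': 0.0006870546360868875}
[[264.96267356 217.53425255]]
[[386.013022   226.57727152]]
```

View pics/p3.png

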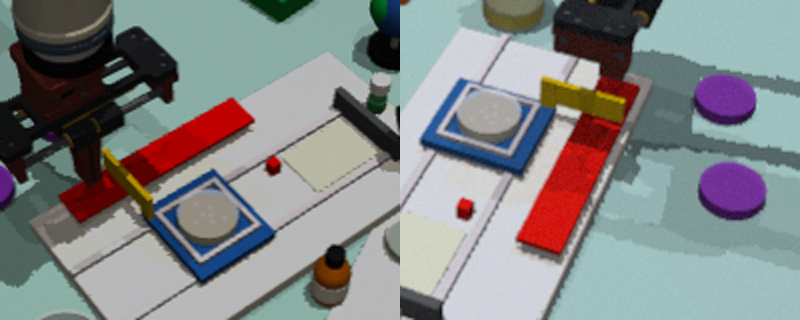

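The left crop (scene) shows the shut fingers over the bar's near end at about crop (92,185), behind the tab and clear of it. The right crop (side) agrees. I press now.

```bash
python3 -m handwheel '[[0,0,-0.01,0],[0,0,-0.02,0],[0,0,-0.026,0],[0,0,-0.03,0],[0,0,-0.034,0],[0,0,-0.038,0],[0,0,-0.041,0],[0,0,-0.042,0],[0,0,-0.042,0],[0,0,-0.042,0],[0,0,-0.042,0]]'
```

```text
t: 3.82
tool_pos: [0.4837, -0.0119, 0.0501]
tcp_rot: [-0.702, 0.702, -0.085, 0.084]
wrist_force: [-4.6, -0.7, 5.8]
finger_gap: 0.0009
```

The pressing force is about 5–6 N, which puts the bar near 12–13 mm. I slide part way along the bench +y direction (0.237, 0.972).

```bash
python3 -m handwheel '[[0.001,0.005,0,0],[0.0024,0.01,0,0],[0.0043,0.0175,0,0],[0.006,0.025,0,0],[0.008,0.033,0,0],[0.01,0.041,0,0],[0.012,0.049,0,0],[0.014,0.057,0,0],[0.016,0.065,0,0],[0.018,0.073,0,0],[0.02,0.081,0,0],[0.022,0.089,0,0],[0.0237,0.097,0,0],[0.0237,0.097,0,0],[0.0237,0.097,0,0]]'
python3 - <<'E'
from cell import *
from h import *
a=get_image("scene");b=get_image("side")
A=cv2.resize(a["color"][130:290,220:420],(400,320),interpolation=cv2.INTER_CUBIC);B=cv2.resize(b["color"][190:350,280:480],(400,320),interpolation=cv2.INTER_CUBIC)
cv2.imwrite("pics/p4.png",np.hstack([A,B])[...,::-1])
E
```

```text
t: 5.07
tool_pos: [0.5087, 0.0853, 0.0507]
tcp_rot: [0.702, -0.702, 0.083, -0.085]
wrist_force: [-0.3, -1.3, 5.2]
finger_gap: 0.0001
```

View pics/p4.png

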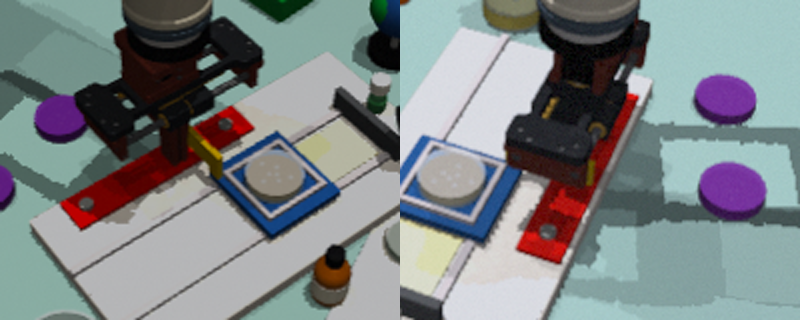

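The carriage is over the pin with the dish seated. Grey studs now show in the lowered bar, with the far one at about scene (332,192), so I check whether one is in the finger's path.

Run:
```python
from cell import *
from h import *
a=get_image("scene");b=get_image("side")
e=np.array([.2368,.9716]);f=np.array([.9716,-.2368]);c=np.array([.503,.0675])
for d,px in((a,[(332.5,192.5),(263,232)]),(b,[(354,306)])):
  for z in(.024,.034):
    p=ray(d,px,z)[:,:2]-c;print(z,np.c_[p@f,p@e].round(4).tolist())
p=state()["tool_pos"];print("finger s,x",(p[:2]-c)@e,(p[:2]-c)@f,p)
for d in(a,b):
  for bl in blobs(mask(d["color"],"yellow")):print(bl.reshape(-1,2).mean(0))
```

```text
0.024 [[-0.0016, 0.0869], [-0.0025, -0.0889]]
0.034 [[0.0054, 0.0813], [0.0045, -0.0922]]
0.024 [[-0.0006, 0.0847]]
0.034 [[-0.0032, 0.0926]]
finger s,x 0.018588472504122582 0.0013283795453468187 [0.50869194 0.08524457 0.05081739]
[253.16216216 318.27027027]
[324.25       203.71428571]
[240.07407407 315.7037037 ]
```

The studs' tops come out at about z 26 mm, level with the pressed bar. I raise the finger 1.5 mm to clear them (about 10.7 mm pressed, above the 9 mm needed) and push on.

```bash
python3 -m handwheel '[[0,0,0.0015,0],[0.0012,0.005,0.0015,0],[0.0029,0.012,0.0015,0],[0.0046,0.019,0.0015,0],[0.0063,0.026,0.0015,0],[0.008,0.033,0.0015,0],[0.0095,0.039,0.0015,0],[0.011,0.045,0.0015,0],[0.012,0.05,0.0015,0],[0.0134,0.055,0.0015,0],[0.0146,0.06,0.0015,0],[0.0156,0.064,0.0015,0],[0.0166,0.068,0.0015,0],[0.0166,0.068,0.0015,0],[0.0166,0.068,0.0015,0]]'
python3 -m handwheel '[[0.0003,0.0012,0,0],[0.0006,0.0024,0,0],[0.0009,0.0036,0,0],[0.0009,0.0036,0,0],[0.0009,0.0036,0,0]]'
python3 - <<'E'
from cell import *
import numpy as np
p=state()["tool_pos"][:2]-[.503,.0675];print((p@[.2368,.9716]),p@[.9716,-.2368])
E
```

```text
t: 6.52
tool_pos: [0.5252, 0.1527, 0.0522]
tcp_rot: [-0.702, 0.702, -0.084, 0.085]
wrist_force: [-0.4, -3.0, 6.3]
finger_gap: 0.0005
t: 6.93
tool_pos: [0.526, 0.1557, 0.0521]
tcp_rot: [-0.701, 0.703, -0.084, 0.085]
wrist_force: [-1.1, -4.9, 7.0]
finger_gap: 0.0004
0.09110010706792211 0.001427043512973225
```

```bash
python3 -m handwheel '[[0.0004,0.0015,0,0],[0.0007,0.003,0,0],[0.0007,0.003,0,0],[0.0007,0.003,0,0]]'
python3 - <<'E'
from cell import *
from h import *
a=get_image("scene");b=get_image("side")
A=cv2.resize(a["color"][130:290,220:420],(400,320),interpolation=cv2.INTER_CUBIC);B=cv2.resize(b["color"][250:410,200:400],(400,320),interpolation=cv2.INTER_CUBIC)
cv2.imwrite("pics/p5.png",np.hstack([A,B])[...,::-1])
E
```

```text
t: 7.27
tool_pos: [0.5266, 0.1587, 0.0521]
tcp_rot: [-0.701, 0.703, -0.084, 0.085]
wrist_force: [-1.5, -5.1, 6.3]
finger_gap: 0.0005
```

View pics/p5.png

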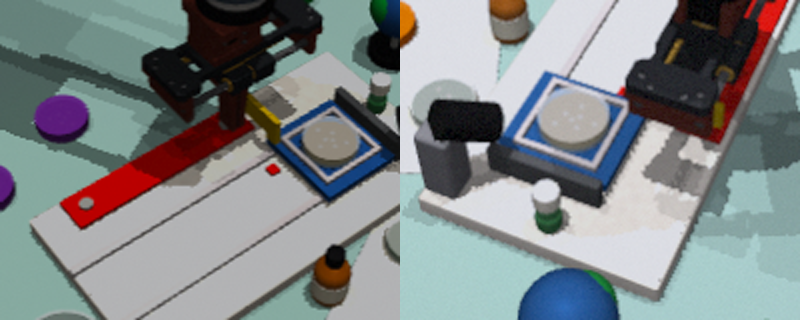

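The carriage is close to the stop and the sunken pin is visible behind it at crop (273,168). The force has not risen yet, so I nudge on until it does.

```bash
python3 -m handwheel '[[0.0003,0.001,0,0],[0.0005,0.002,0,0],[0.0005,0.002,0,0],[0.0005,0.002,0,0]]'
python3 -m handwheel '[[0.0003,0.001,0,0],[0.0005,0.002,0,0],[0.0005,0.002,0,0],[0.0005,0.002,0,0]]'
```

```text
t: 7.7
tool_pos: [0.5269, 0.1597, 0.0522]
tcp_rot: [-0.701, 0.703, -0.084, 0.085]
wrist_force: [-2.9, -8.9, 7.2]
finger_gap: 0.0008
t: 8.03
tool_pos: [0.5269, 0.1599, 0.0522]
tcp_rot: [-0.699, 0.705, -0.085, 0.085]
wrist_force: [-6.0, -15.5, 11.5]
finger_gap: 0.0005
```

The force climbed to 15 N with no further motion, so the carriage is against the stop. I back off a little and then lift clear.

```bash
python3 -m handwheel '[[-0.0007,-0.003,0,0],[-0.0014,-0.006,0,0],[-0.0019,-0.008,0,0],[-0.0019,-0.008,0.004,0],[-0.0019,-0.008,0.01,0],[-0.0019,-0.008,0.018,0],[-0.0019,-0.008,0.03,0],[-0.0019,-0.008,0.05,0],[-0.0019,-0.008,0.075,0],[-0.0019,-0.008,0.1,0],[-0.0019,-0.008,0.125,0],[-0.0019,-0.008,0.15,0],[-0.0019,-0.008,0.165,0],[-0.0019,-0.008,0.165,0]]'
python3 -m handwheel '[[-0.015,0,0.01,0],[-0.04,0,0.01,0],[-0.07,0,0.01,0],[-0.095,0,0.01,0],[-0.11,0,0.01,0],[-0.115,0,0.01,0],[-0.115,0,0.01,0],[-0.115,0,0.01,0]]'
python3 - <<'E'
from cell import *
from h import *
a=get_image("scene");b=get_image("side")
A=cv2.resize(a["color"][130:290,220:420],(400,320),interpolation=cv2.INTER_CUBIC);B=cv2.resize(b["color"][250:410,200:400],(400,320),interpolation=cv2.INTER_CUBIC)
cv2.imwrite("pics/p6.png",np.hstack([A,B])[...,::-1])
for n,d in(("sc",a),("si",b)):
  for bl in blobs(mask(d["color"],"red"),10):
    r=cv2.minAreaRect(ray(d,bl,.038)[:,:2].astype(np.float32)*1000);print(n,bl.reshape(-1,2).mean(0).round(1),np.round(r[0],1),np.round(r[1],1),r[2])
  print(n,"pin up/down px",proj(d,[[.5972,.1367,.035],[.5972,.1367,.021]]).round(1).tolist())
E
```

```text
t: 9.2
tool_pos: [0.526, 0.1558, 0.221]
tcp_rot: [0.703, -0.701, 0.082, -0.086]
wrist_force: [0.6, 0.1, -0.2]
finger_gap: 0.0008
t: 9.87
tool_pos: [0.4103, 0.1557, 0.2255]
tcp_rot: [-0.702, 0.702, -0.084, 0.084]
wrist_force: [0.2, 0.4, -0.5]
finger_gap: 0.0006
sc [296.5 209.6] [502.4  63.6] [213.2  39. ] 76.39549255371094
sc [356.2 210.5] [597.9 134.8] [ 9.9 11.5] 75.36007690429688
sc pin up/down px [[356.7, 210.7], [356.3, 215.0]]
si [371.8 268.7] [501.2  65.1] [206.6  38.6] 76.43052673339844
si [311.8 293.6] [596.5 146.2] [ 8.6 20.3] 10.179523468017578
si [349.3 312.4] [528.  176.4] [ 4.  37.3] 76.13738250732422
si pin up/down px [[312.1, 290.5], [312.2, 295.8]]
```

View pics/p6.png

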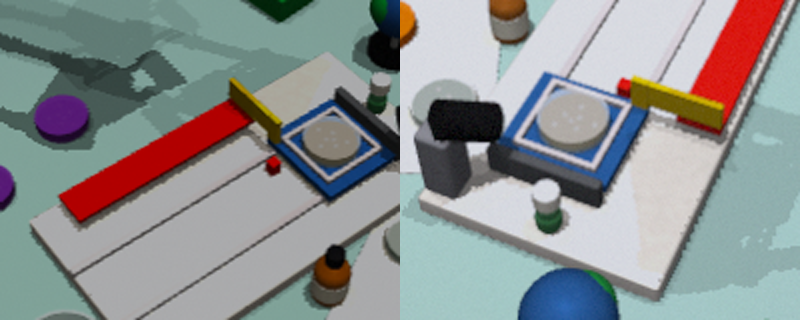

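The pin is back at its starting pixels in both views, (356,211) and (312,294). The bar is up, the carriage is against the stop, the dish is seated, and the arm is clear.

```bash
python3 -c "
from cell import *
print(finish_job())"
```

```text
the job is handed in; nothing more can be done
None
```

The job is done and handed in at about 10 s of robot time; `finish_job()` gave no verdict.

**What I did:** With the gripper shut, I pressed the red bar down about 12 mm behind the yellow tab. I slid along the bar, pushing the carriage over the pin until it was against the end stop. There the force rose to about 15 N and the carriage stopped moving. Then I backed off about 8 mm, lifted straight up and moved away.

**Last checks:**
- **Pin:** its red blob is at the same pixels as at the start in both views, so it is fully up behind the carriage.
- **Bar:** it is up again, and the grey studs that showed while it was pressed are hidden.
- **Carriage and dish:** the carriage sits against the dark stop over the window, and the dish looks flat and centred in its seat.
- **Bystanders:** the vial, bottle and globe look unmoved in the last crops. I did not view the beaker, slide box and spare dish whole at the end, but the tool stayed well away from them.
- **Wrist force:** it was near zero after I moved clear.

**Disagreements:** My first estimate had the carriage home about 4 mm before it actually stopped, so I pushed on until the force rose. I did not measure the carriage's final joint value separately.

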